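Restock two carton lanes first in, first out

TASK

Restock the two stock lanes first in, first out: in each lane bring the old carton, now at the back, forward against the front lip (the end nearer the robot, with the thumb notch), then take the new carton of the same kind from the desk ahead of the robot and load it behind the old one, staples in the narrow lane and paper clips in the wide one. Each lane must end with its two cartons lying flat, right way up, one behind the other lengthwise between the side rails. Leave the note block, the stapler and the rubber stamp where they are.

Things in the scene. Friction and masses are not known exactly. Their poses are not given: they have to be found in the camera images.
- narrow_lane: Fixed dark steel tray for two staples cartons lengthwise, inside 160 x 50 mm, walls 3 mm. Origin: centre of its underside, on the desk; x from the front end (facing the robot within 0.2 rad) to the back, y across. Floor 8 mm above the desk; side rails 13 mm above the desk (keep fingertips above them); front lip 17 mm high, notched, inner face at x = -80 mm; back plate 27 mm high, at +80 mm.
- wide_lane: Fixed dark steel tray for two paper-clip cartons lengthwise, inside 168 x 64 mm, walls 3 mm. Origin: centre of its underside, on the desk; x from the front end (facing the robot within 0.2 rad) to the back, y across. Floor 8 mm above the desk; side rails 13 mm above the desk (keep fingertips above them); front lip 17 mm high, notched, inner face at x = -84 mm; back plate 27 mm high, at +84 mm.
- staples_old: The old staples carton: small blue closed box, 36 x 68 x 22 mm (x, y, z), lying at or near the back of the narrow lane, lengthwise in it. Origin: centre of its underside; z up. y runs along its length, x across its width, where it is best gripped from above.
- staples_new: The new staples carton: same as the old one (36 x 68 x 22 mm, blue), lying flat on the desk beside the lanes, ahead of the robot (a carton beside or behind the robot is decor). Origin: centre of its underside; z up. y runs along its length, x across its width, where it is best gripped from above.
- clips_old: The old paper-clip carton: larger orange closed box, 50 x 72 x 20 mm (x, y, z), lying at or near the back of the wide lane, lengthwise in it. Origin: centre of its underside; z up. y runs along its length, x across its width, where it is best gripped from above.
- clips_new: The new paper-clip carton: same as the old one (50 x 72 x 20 mm, orange), lying flat on the desk beside the lanes, ahead of the robot (a carton beside or behind the robot is decor). Origin: centre of its underside; z up. y runs along its length, x across its width, where it is best gripped from above.
- note_block: Yellow block of sticky notes, 77 x 77 x 33 mm, on the desk; bystander. Origin: centre of its underside.
- stapler: Red and black desk stapler, 36 x 146 x 50 mm, on the desk nearer the robot; bystander. Origin: centre of its underside, y along its length.
- rubber_stamp: Wooden rubber stamp with a black turned handle, 29 x 62 x 58 mm, on the desk nearer the robot; bystander. Origin: centre of its underside.

How it is judged:
By the outcome, as a careful person would: the job done as asked, in the order asked, and still so for the second after the job is handed in, with the robot touching nothing.
It also fails if it takes over 88 s, if anything falls off the work surface, if the arm or the gripper's body presses on something with over 40 N, if the wrist force passes 120 N, or if a joint passes its speed limit or range.

ROBOT

A 6-joint arm with a two-finger parallel gripper is mounted at the origin on the work surface; the furniture and walls round the work are solid. World frame = base frame: x ahead of the robot, y to its left, z up, the work surface at z = 0. Lengths are in m, angles in rad, forces in N, time in s.
With the tool pointing down it reaches from about 0.3 to 0.825 m from the base axis. Payload 5.4 kg.
Tool frame: the origin (TCP) lies at the very end of the fingers, on their centre line; the grasp point (between the pads) lies 19 mm behind it (arm.grip_depth is the distance from the TCP to the grasp point, in m); z points along the fingers, y is the line along which they close (so a half turn about z gives the same grasp; the last joint's range is limited). The gripper opens to 92 mm and grips with 3 to 60 N. Pads are 20 mm wide; open, the fingers measure 128 mm over their backs; the gripper's body (75 mm by 189 mm) begins 69 mm behind the grasp point.
Start: joints at [0.987, 0.158, 1.597, -0, 1.386, -0.21], TCP at [0.21, 0.535, 0.215] pointing down, gripper open.
Joint ranges: [-2.91, 2.91], [-0.94, 2.29], [0.18, 2.7], [-1.29, 4.43], [0.17, 2.64], [-3, 3]. Speed limits (rad/s): [2.57, 2.57, 3.14, 3.14, 3.14, 3.14].

INTERFACE

Orientations are given as a unit quaternion [x, y, z, w].
In Python, from station import status, vision, workorder, arm gives the robot as it stands. The module is installed in compiled form; this text tells all that it offers.
- The arm moves only by the shell command python3 -m creep 'ROWS'. ROWS is rows parted by semicolons, their numbers by spaces, 1 to 10 of them, each of 7 numbers: dx, dy, dz in m, then a rotation vector rx, ry, rz in rad, then the opening from 0.0 (shut) to 1.0 (fully open); each row is the pose to reach, as a shift and turn from the pose commanded when the command began, along the tool's axes at that moment; what a row does not reach only later rows make up. A row lasts 1/10 s, in which the tool goes at most 0.05 m and 0.15 rad, less where a joint would pass 70% of its speed; a pose out of reach is approached as far as the arm can. The fingers move at their own pace and stop on an object; the grip force is fixed at half the most. Time passes only in rows, so rows that do not move let the fingers close. It prints the time, the measured TCP pose, the force, the opening and the grip force at its end.
- status.sense(): the state, without advancing time (a new reading comes with each control period).
- vision.get_image(name): name is "scene" or "top"; returns (picture, depth): 400x640x3 uint8, red, green, blue; 400x640 float32, m along the optical axis (not along the pixel's ray), 0 where there is no reading.
- vision.calibration(name): a dict with "fx", "fy", "cx", "cy" (pixels), "dist" ([k1, k2, p1, p2, k3] as OpenCV has them; the pictures are not rectified), "world_to_cam" (4x4, takes a point from world to camera coordinates). Camera axes: x right, y down, z forward; pixel columns grow to the right and rows downward; lengths in m; the calibration is good to about 2 mm. A picture is of the moment at which its call begins. calibration takes no time and is no camera call.
- workorder.job_done(): hands the job in; it is judged then, once.
The state is a dict: "time": time; "joint_pos": joint angles; "dq": joint speeds; "tau": joint torques, N m; "eef_pos": TCP position; "orientation": TCP orientation; "contact_force": force on the tool from outside, world axes, zero at the start; "torque": the same for the moment, N m; "finger_gap": opening from 0.0 (shut) to 1.0 (fully open); "finger_force": force on a finger pad.
Only numpy, scipy, OpenCV 4.12 (cv2) and the standard library are available. Lean on these libraries where they do the work, as an engineer would, in place of code of your own. Each camera call takes 0.05 s, during which the arm holds its last target. There are 200 camera calls.

## Working session

There is one attempt and no reset: what is moved stays moved. The work goes in short steps, Python scripts to look and compute and a shell command to move; the robot and the scene stay as the last step left them, time stands still between calls to the robot, and variables do not carry over. Pictures are saved under pics/ and viewed, at most 14 in all, crops included, and the job is handed in when it is done.

```bash
mkdir -p pics; cat > h.py <<'E'
import numpy as np, cv2
from station import status, vision, workorder, arm
def grab(n,tag):
    im,d=vision.get_image(n); np.savez(f'{tag}.npz',im=im,d=d); cv2.imwrite(f'pics/{tag}.png',im[:,:,::-1]); return im,d
def cal(n):
    c=vision.calibration(n); K=np.array([[c['fx'],0,c['cx']],[0,c['fy'],c['cy']],[0,0,1.]]); return K,np.array(c['dist'],float),np.array(c['world_to_cam'])
def ray(n,uv):
    K,D,T=cal(n); p=cv2.undistortPoints(np.array(uv,float).reshape(-1,1,2),K,D).reshape(-1,2)
    R=T[:3,:3]; o=-R.T@T[:3,3]; return o,np.c_[p,np.ones(len(p))]@R
def atz(n,uv,z):
    o,r=ray(n,uv); return o+r*((z-o[2])/r[:,2])[:,None]
def cloud(n,d):
    v,u=np.mgrid[:400,:640]; o,r=ray(n,np.c_[u.ravel(),v.ravel()]); return (o+r*d.reshape(-1,1)).reshape(400,640,3)
E
python3 - <<'E'
from h import *
for n in('scene','top'):
    grab(n,n+'0'); c=vision.calibration(n); print(n,c['fx'],c['cx'],c['cy'],c['dist'],np.round(c['world_to_cam'],3).tolist())
s=status.sense(); print(s)
E
```

```text
scene 454.4947376708858 324.7555643665508 195.27990056303838 [-0.00938351  0.          0.          0.          0.        ] [[0.59, -0.807, -0.011, -0.235], [-0.617, -0.442, -0.651, 0.261], [0.52, 0.391, -0.759, 1.149], [0.0, 0.0, 0.0, 1.0]]
top 371.3407209113193 328.1415149499632 195.82732615986677 [-0.08893395  0.          0.          0.          0.        ] [[0.007, -1.0, 0.012, -0.003], [-0.998, -0.007, -0.057, 0.381], [0.057, -0.011, -0.998, 0.874], [0.0, 0.0, 0.0, 1.0]]
{'time': 0.1, 'joint_pos': array([ 9.86914090e-01,  1.58995036e-01,  1.59805641e+00, -1.67077244e-05,
        1.38618438e+00, -2.10090814e-01]), 'dq': array([ 0.00085811,  0.00058645, -0.00330133,  0.00032812,  0.00059463,
       -0.00033149]), 'tau': array([ 5.49667147e-04, -3.86506069e+01, -3.22958422e+01,  7.03525264e-02,
        3.40215338e-02, -8.64742969e-05]), 'eef_pos': array([0.20967437, 0.53482613, 0.21373729]), 'orientation': array([ 1.85807989e-01,  9.82585730e-01, -7.60865221e-04, -3.10086350e-04]), 'contact_force': array([-0.23960572,  0.4497571 , -0.45574469]), 'torque': array([ 0.01443189, -0.02162755, -0.00637423]), 'finger_force': 0.0, 'finger_gap': 0.9990419358829995}
```

View pics/scene0.png

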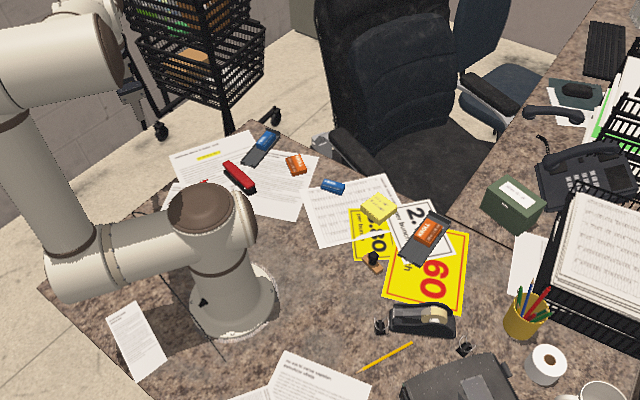

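View pics/top0.png

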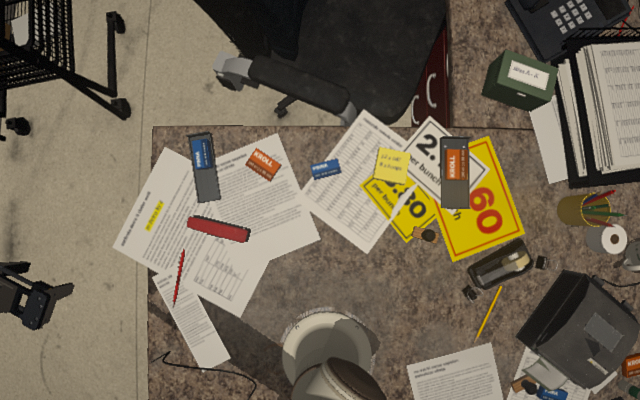

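The top view shows the narrow lane at (203,167) with its old staples at (202,152), and the wide lane at (454,172) with its old clips at (454,163). New clips are at (263,164), new staples at (326,168), the note block at (391,164), the stapler at (218,229) and the stamp at (425,235).

```bash
cat >> h.py <<'E'
def blobs(n,im,d,boxes):
    hsv=cv2.cvtColor(im,cv2.COLOR_RGB2HSV); P=cloud(n,d)
    for k,(lo,hi,(u0,v0,u1,v1)) in boxes.items():
        m=cv2.inRange(hsv,lo,hi); z=np.zeros_like(m); z[v0:v1,u0:u1]=m[v0:v1,u0:u1]
        z=cv2.morphologyEx(z,cv2.MORPH_CLOSE,np.ones((5,5)))
        c=max(cv2.findContours(z,0,1)[0],key=cv2.contourArea)
        f=np.zeros_like(m); cv2.drawContours(f,[c],-1,255,-1); zz=P[cv2.erode(f,np.ones((5,5)))>0][:,2]
        h=np.median(zz)
        q=atz(n,c.reshape(-1,2),h)[:,:2].astype(np.float32)
        r=cv2.minAreaRect(q*1000); b=cv2.boxPoints(r)
        print(n,k,'z',round(float(h),4),'c',np.round(r[0],1),'size',np.round(r[1],1),'ang',round(r[2],1),'corners',np.round(b).tolist())
BL=((100,110,50),(125,255,255)); OR=((3,140,90),(16,255,255))
E
python3 - <<'E'
from h import *
f=np.load('top0.npz'); im,d=f['im'],f['d']
blobs('top',im,d,dict(so=(*BL,(185,130,220,180)),sn=(*BL,(305,150,345,185)),co=(*OR,(435,130,475,215)),cn=(*OR,(240,140,285,185))))
f=np.load('scene0.npz'); ims,ds=f['im'],f['d']
blobs('scene',ims,ds,dict(so=(*BL,(240,120,290,170)),sn=(*BL,(315,175,350,200)),co=(*OR,(400,205,450,250)),cn=(*OR,(280,148,315,180))))
g=lambda I,a,b,c,e:cv2.resize(I[b:e,a:c],(400,500),interpolation=cv2.INTER_CUBIC)
cv2.imwrite('pics/crop0.png',np.hstack([g(im,168,120,240,210),g(im,418,120,490,210)])[:,:,::-1])
P=cloud('top',d)
print('desk z',np.median(P[240:260,330:360,2]))
for u in (202,454):
  print(u,[(v,*np.round(P[v,u]*1000).astype(int)) for v in range(132,212,4)])
for v in (185,195):
  print(v,[(u,*np.round(P[v,u]*1000).astype(int)) for u in list(range(190,224,2))+list(range(436,476,2))])
E
```

```text
top so z 0.031 c [478.2 301.2] size [68.3 36.1] ang 9.6 corners [[442.0, 313.0], [448.0, 278.0], [515.0, 289.0], [509.0, 325.0]]
top sn z 0.0229 c [444.9   7. ] size [32.8 64.3] ang 14.6 corners [[421.0, 34.0], [437.0, -28.0], [469.0, -20.0], [453.0, 42.0]]
top co z 0.0289 c [ 458.3 -304.6] size [53.7 73.2] ang 88.8 corners [[421.0, -331.0], [494.0, -332.0], [495.0, -279.0], [422.0, -277.0]]
top cn z 0.021 c [454.3 155.5] size [71.9 47.8] ang 56.2 corners [[414.0, 139.0], [454.0, 112.0], [494.0, 172.0], [454.0, 199.0]]
scene so z 0.0305 c [471.9 293.8] size [84.7 47. ] ang 10.8 corners [[426.0, 309.0], [435.0, 263.0], [518.0, 279.0], [509.0, 325.0]]
scene sn z 0.0216 c [441.5   3.3] size [43.2 69.4] ang 14.2 corners [[412.0, 32.0], [429.0, -36.0], [471.0, -25.0], [454.0, 42.0]]
scene co z 0.0276 c [ 452.8 -308.2] size [53.3 84.2] ang 88.9 corners [[410.0, -334.0], [494.0, -336.0], [495.0, -282.0], [411.0, -281.0]]
scene cn z 0.0206 c [449.9 150.1] size [83.3 49.7] ang 55.9 corners [[406.0, 130.0], [447.0, 102.0], [494.0, 171.0], [453.0, 199.0]]
desk z 0.000552678337960133
202 [(132, 
[... 5107 characters left out ...]
(386), np.int64(-291), np.int64(8)), (450, np.int64(386), np.int64(-296), np.int64(6)), (452, np.int64(385), np.int64(-300), np.int64(9)), (454, np.int64(386), np.int64(-305), np.int64(9)), (456, np.int64(386), np.int64(-311), np.int64(9)), (458, np.int64(386), np.int64(-316), np.int64(8)), (460, np.int64(386), np.int64(-321), np.int64(7)), (462, np.int64(386), np.int64(-325), np.int64(9)), (464, np.int64(386), np.int64(-330), np.int64(9)), (466, np.int64(386), np.int64(-337), np.int64(5)), (468, np.int64(386), np.int64(-338), np.int64(14)), (470, np.int64(386), np.int64(-348), np.int64(4)), (472, np.int64(386), np.int64(-353), np.int64(2)), (474, np.int64(386), np.int64(-358), np.int64(4))]
```

View pics/crop0.png

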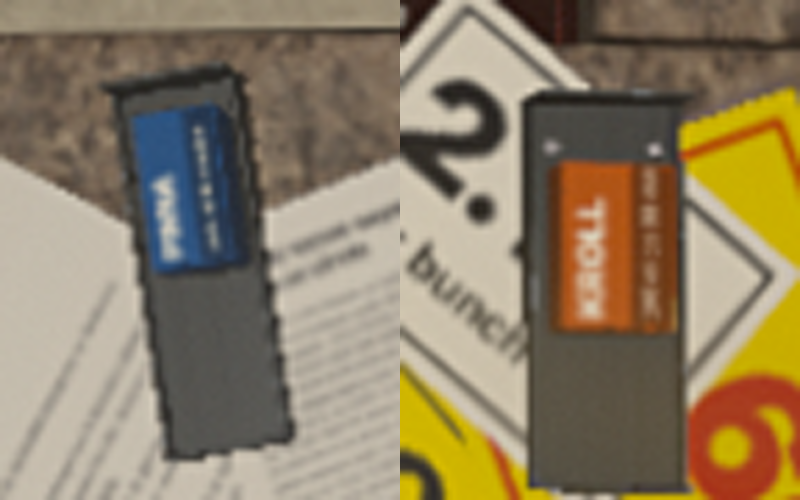

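```bash
cat >> h.py <<'E'
from scipy.spatial.transform import Rotation as Ro
def plan(x,y,z,yaw_lane,flip=False):
    "tool pointing down, tool y across the axis direction yaw_lane (rad, mod pi)"
    s=status.sense(); R=Ro.from_quat(s['orientation'])
    best=None
    for k in (-1,0,1,2):
        a=yaw_lane+k*np.pi  # tool x at a, z down
        T=Ro.from_matrix(np.array([[np.cos(a),np.sin(a),0],[np.sin(a),-np.cos(a),0],[0,0,-1]]))
        rv=(R.inv()*T).as_rotvec()
        if best is None or np.linalg.norm(rv)<np.linalg.norm(best): best=rv
    d=R.inv().apply(np.array([x,y,z])-s['eef_pos'])
    print('row',np.round(d,4),np.round(best,4),'rows pos',np.ceil(np.linalg.norm(d)/.05),'rot',np.ceil(np.linalg.norm(best)/.15),'q6',round(s['joint_pos'][5],2),'t',s['time'])
E
python3 - <<'E'
from h import *
cr=lambda x,y,u0:(u0+x/5.5556-.4,120+y/5.5556-.4)
mm=lambda n,p,z:np.round(atz(n,p,z)*1000,1).tolist()
N=[cr(165,460,168),cr(292,440,168)]
print('N front',mm('top',N,.015)); print('N back',mm('top',[cr(110,87,168),cr(235,66,168)],.027))
print('so back top edge',mm('top',[cr(133,120,168),cr(217,104,168)],.03),'front',mm('top',[cr(153,268,168),cr(243,255,168)],.03))
W=[cr(130,487,418),cr(287,487,418)]
print('W front',mm('top',W,.015)); print('W back',mm('top',[cr(125,95,418),cr(290,95,418)],.027))
print('co back',mm('top',[cr(158,163,418),cr(272,163,418)],.028),'front',mm('top',[cr(155,325,418)],.028))
f=np.load('scene0.npz');ims=f['im'];f=np.load('top0.npz');im=f['im']
g=lambda I,a,b,c,e:cv2.resize(I[b:e,a:c],(400,300),interpolation=cv2.INTER_CUBIC)
cv2.imwrite('pics/crop1.png',np.vstack([np.hstack([g(ims,232,120,312,180),g(ims,390,205,470,265)]),np.hstack([g(im,225,135,305,195),g(im,290,140,370,200)])])[:,:,::-1])
plan(.478,.301,.12,np.deg2rad(9.6))
E
```

```text
N front [[363.0, 311.5, 15.0], [372.0, 256.5, 15.0]]
N back [[522.6, 336.6, 27.0], [531.7, 282.3, 27.0]]
so back top edge [[507.6, 324.9, 30.0], [514.5, 288.6, 30.0]] front [[443.9, 313.9, 30.0], [449.6, 275.3, 30.0]]
W front [[355.5, -271.0, 15.0], [355.9, -340.7, 15.0]]
W back [[524.0, -267.5, 27.0], [525.5, -340.7, 27.0]]
co back [[494.4, -281.1, 28.0], [495.3, -331.5, 28.0]] front [[424.4, -278.6, 28.0]]
row [-0.3352 -0.1196  0.0938] [-0.0015 -0.0008 -0.5413] rows pos 8.0 rot 4.0 q6 -0.21 t 0.1
```

View pics/crop1.png

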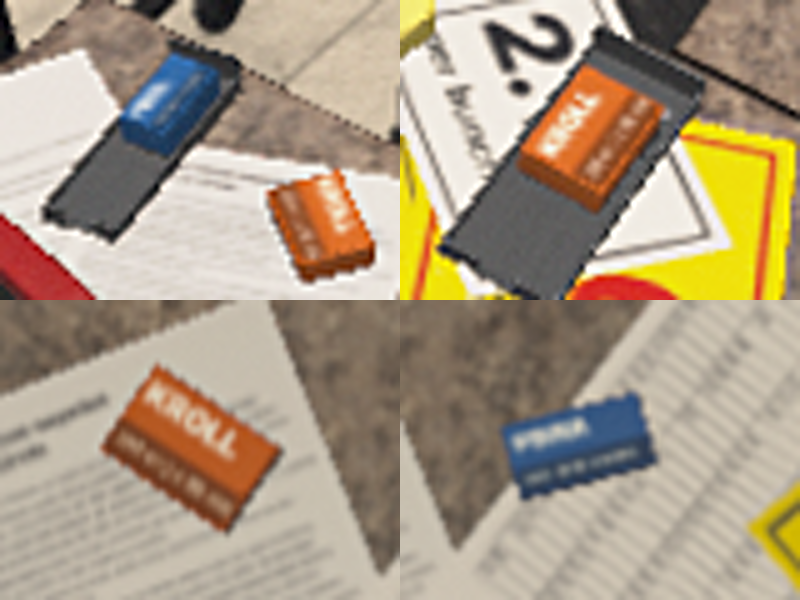

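The crops show both lanes with square-lying cartons, the new clips turned about 56° and the new staples about 104°; the heights from both views agree, at about 30/28 mm in the lanes and 22/21 mm on the desk. Next I move above the old staples.

```bash
python3 -m creep '-0.335 -0.12 0.094 0 0 -0.541 1; -0.335 -0.12 0.094 0 0 -0.541 1; -0.335 -0.12 0.094 0 0 -0.541 1; -0.335 -0.12 0.094 0 0 -0.541 1; -0.335 -0.12 0.094 0 0 -0.541 1; -0.335 -0.12 0.094 0 0 -0.541 1; -0.335 -0.12 0.094 0 0 -0.541 1; -0.335 -0.12 0.094 0 0 -0.541 1; -0.335 -0.12 0.094 0 0 -0.541 1'
python3 - <<'E'
from h import *
plan(.479,.301,.018,.164)
def tri(a,b):
    o1,r1=ray('top',[a]);o2,r2=ray('scene',[b]);r1=r1[0];r2=r2[0]
    t=np.linalg.lstsq(np.c_[r1,-r2],o2-o1,rcond=None)[0];p,q=o1+r1*t[0],o2+r2*t[1];print(np.round((p+q)/2*1000,1),'gap',round(1000*np.linalg.norm(p-q),1))
cr=lambda x,y,u0,v0,s:(u0+x/s-.4,v0+y/s-.4)
tri(cr(153,268,168,120,5.556),cr(122,113,232,120,5))
tri(cr(155,325,418,120,5.556),cr(120,165,390,205,5))
# cn far corners: left (105,445-..)
tri(cr(155,65,225,135,5),cr(343,171,232,120,5))
E
```

```text
time: 1.0
eef_pos: [0.4795, 0.2982, 0.1189]
orientation: [-0.081, 0.997, -0.001, -0.001]
contact_force: [-1.1, 0.5, 0.7]
finger_gap: 0.999
finger_force: 0.0
row [-0.0002  0.0029  0.1009] [-0.0012 -0.0023 -0.0014] rows pos 3.0 rot 1.0 q6 -1.39 t 1.0
[444.2 312.1  32.7] gap 2.2
[ 425.7 -283.5   11.2] gap 1.6
[496.  172.   18.2] gap 3.8
```

```bash
python3 -m creep '0 0.003 0.05 0 0 0 1; 0 0.003 0.08 0 0 0 1; 0 0.003 0.101 0 0 0 1; 0 0.003 0.101 0 0 0 1; 0 0.003 0.101 0 0 0 0; 0 0.003 0.101 0 0 0 0; 0 0.003 0.101 0 0 0 0; 0 0.003 0.101 0 0 0 0; 0 0.003 0.101 0 0 0 0'
```

```text
time: 1.9
eef_pos: [0.4779, 0.3044, 0.0203]
orientation: [-0.083, 0.997, 0.0, 0.001]
contact_force: [0.1, 0.3, -0.6]
finger_gap: 0.588
finger_force: 0.0
```

```bash
python3 -m creep '0 -0.003 0.003 0 0 0 0; 0 -0.003 0.003 0 0 0 0; 0 -0.003 0.003 0 0 0 0; 0 -0.003 0.003 0 0 0 0; 0 -0.003 0.003 0 0 0 0; 0 -0.003 0.003 0 0 0 0'; python3 - <<'E'
from h import *
plan(.404,.290,.0175,.16)
E
```

```text
time: 2.5
eef_pos: [0.478, 0.3012, 0.0165]
orientation: [-0.084, 0.997, -0.0, -0.0]
contact_force: [0.1, -0.1, -1.0]
finger_gap: 0.39
finger_force: 30.0
row [ 0.0748  0.0012 -0.001 ] [-0.     -0.0001  0.0072] rows pos 2.0 rot 1.0 q6 -1.39 t 2.5
```

```bash
python3 -m creep '0 0 -0.001 0 0 0 0; 0.03 0 -0.001 0 0 0.007 0; 0.06 0.001 -0.001 0 0 0.007 0; 0.068 0.001 -0.001 0 0 0.007 0; 0.068 0.001 -0.001 0 0 0.007 0; 0.068 0.001 -0.001 0 0 0.007 0'; python3 -m creep '0.003 0 0 0 0 0 0; 0.003 0 0 0 0 0 0; 0.003 0 0 0 0 0 0';python3 -m creep '0.003 0 0 0 0 0 0; 0.003 0 0 0 0 0 0; 0.003 0 0 0 0 0 0'
```

```text
time: 3.1
eef_pos: [0.4124, 0.2913, 0.0183]
orientation: [-0.08, 0.997, 0.0, 0.001]
contact_force: [0.6, 1.1, -1.4]
finger_gap: 0.389
finger_force: 30.0
time: 3.4
eef_pos: [0.4084, 0.2905, 0.0176]
orientation: [-0.08, 0.997, 0.0, 0.0]
contact_force: [-0.2, -0.9, -0.9]
finger_gap: 0.387
finger_force: 30.0
time: 3.7
eef_pos: [0.4048, 0.2899, 0.0176]
orientation: [-0.08, 0.997, -0.0, -0.0]
contact_force: [0.3, -0.3, -0.4]
finger_gap: 0.388
finger_force: 30.0
```

```bash
python3 -m creep '0.002 0 0 0 0 0 0; 0.003 0 0 0 0 0 0; 0.003 0 0 0 0 0 0';python3 -m creep '0.002 0 0 0 0 0 0; 0.002 0 0 0 0 0 0; 0.002 0 0 0 0 0 0'
```

```text
time: 4.0
eef_pos: [0.4022, 0.2895, 0.0178]
orientation: [-0.08, 0.997, 0.0, 0.0]
contact_force: [0.6, -0.6, -1.5]
finger_gap: 0.389
finger_force: 30.0
time: 4.3
eef_pos: [0.402, 0.2896, 0.0184]
orientation: [-0.08, 0.997, 0.0, 0.002]
contact_force: [5.3, 1.0, -3.0]
finger_gap: 0.389
finger_force: 30.0
```

Contact with the lip at x ≈ 0.402 (5 N). Release and raise.

```bash
python3 -m creep '0 0 0.0015 0 0 0 0; 0 0 0.0015 0 0 0 0; 0 0 0.0015 0 0 0 1; 0 0 0.0015 0 0 0 1; 0 0 0.0015 0 0 0 1; 0 0 0.0015 0 0 0 1; 0 0 -0.02 0 0 0 1; 0 0 -0.07 0 0 0 1;0 0 -0.12 0 0 0 1;0 0 -0.13 0 0 0 1'; python3 - <<'E'
from h import *
im,d=grab('top','top1')
blobs('top',im,d,dict(so=(*BL,(185,130,235,210))))
plan(.445,.007,.1,np.deg2rad(104.6))
E
```

```text
time: 5.3
eef_pos: [0.4033, 0.2907, 0.1539]
orientation: [-0.08, 0.997, 0.002, 0.005]
contact_force: [0.6, 0.5, 0.2]
finger_gap: 0.997
finger_force: 0.0
top so z nan c [nan nan] size [0. 0.] ang 0.0 corners [[nan, nan], [nan, nan], [nan, nan], [nan, nan]]
row [ 0.0041 -0.2867  0.0521] [0.0081 0.0056 1.4763] rows pos 6.0 rot 10.0 q6 -1.35 t 5.35
  return _methods._mean(a, axis=axis, dtype=dtype,
  ret = ret.dtype.type(ret / rcount)
```

```bash
python3 -m creep '0.001 -0.05 0 0 0 0.148 1; 0.002 -0.1 0 0 0 0.296 1; 0.003 -0.15 0.02 0 0 0.444 1; 0.004 -0.2 0.03 0 0 0.592 1; 0.004 -0.25 0.04 0.008 0.006 0.74 1; 0.004 -0.287 0.052 0.008 0.006 0.888 1; 0.004 -0.287 0.052 0.008 0.006 1.036 1; 0.004 -0.287 0.052 0.008 0.006 1.184 1; 0.004 -0.287 0.052 0.008 0.006 1.332 1; 0.004 -0.287 0.052 0.008 0.006 1.476 1'; python3 -m creep '0 0 0 0 0 0 1;0 0 0 0 0 0 1'
python3 - <<'E'
from h import *
im,d=grab('top','top1')
blobs('top',im,d,dict(so=(*BL,(185,130,235,210))))
plan(.446,.007,.0085,np.deg2rad(104.6))
E
```

```text
time: 6.35
eef_pos: [0.4402, 0.0054, 0.0936]
orientation: [0.614, 0.789, -0.005, -0.004]
contact_force: [0.1, -0.7, -0.6]
finger_gap: 0.998
finger_force: 0.0
time: 6.55
eef_pos: [0.4408, 0.0055, 0.0944]
orientation: [0.61, 0.792, -0.004, -0.004]
contact_force: [-0.0, 0.5, 0.2]
finger_gap: 1.0
finger_force: 0.0
top so z 0.031 c [402.7 289.7] size [68.  36.4] ang 9.7 corners [[366.0, 302.0], [372.0, 266.0], [439.0, 278.0], [433.0, 313.0]]
row [0.0002 0.0061 0.0861] [-0.0107 -0.0001  0.0032] rows pos 2.0 rot 1.0 q6 -0.51 t 6.6
```

```bash
python3 -m creep '0 0.006 0.04 -0.01 0 0.003 1; 0 0.006 0.07 -0.01 0 0.003 1; 0 0.006 0.086 -0.01 0 0.003 1; 0 0.006 0.086 -0.01 0 0.003 1; 0 0.006 0.086 -0.01 0 0.003 1; 0 0.006 0.086 -0.01 0 0.003 0.6; 0 0.006 0.086 -0.01 0 0.003 0.6'
python3 - <<'E'
from h import *
plan(.446,.007,.0085,np.deg2rad(104.6))
E
```

```text
time: 7.3
eef_pos: [0.448, 0.0062, 0.0108]
orientation: [0.612, 0.791, 0.001, 0.002]
contact_force: [-1.0, -1.0, -0.4]
finger_gap: 0.844
finger_force: 0.0
row [ 0.0013 -0.0017  0.0022] [ 0.0031  0.0021 -0.0023] rows pos 1.0 rot 1.0 q6 -0.51 t 7.3
```

```bash
python3 -m creep '0.001 -0.002 0.002 0 0 0 0;0.001 -0.002 0.002 0 0 0 0;0.001 -0.002 0.002 0 0 0 0;0.001 -0.002 0.002 0 0 0 0;0.001 -0.002 0.002 0 0 0 0;0.001 -0.002 0.002 0 0 0 0;0.001 -0.002 0.002 0 0 0 0;0.001 -0.002 0.002 0 0 0 0'; python3 -m creep '0 0 0 0 0 0 0;0 0 -0.04 0 0 0 0;0 0 -0.08 0 0 0 0;0 0 -0.09 0 0 0 0;0 0 -0.09 0 0 0 0;0 0 -0.09 0 0 0 0'
python3 - <<'E'
from h import *
plan(.446,.007,.0085,np.deg2rad(104.6))
# old centre + 68 + 8 behind
c=np.array([.4022,.2897])+.077*np.array([np.cos(.162),np.sin(.162)]); print(c)
plan(*c,.09,.16)
E
```

```text
time: 8.1
eef_pos: [0.4447, 0.0069, 0.0076]
orientation: [0.613, 0.79, 0.0, 0.001]
contact_force: [0.7, 0.2, 0.8]
finger_gap: 0.385
finger_force: 29.9
time: 8.7
eef_pos: [0.4435, 0.0072, 0.0961]
orientation: [0.613, 0.79, -0.0, -0.0]
contact_force: [-0.6, 0.8, -2.4]
finger_gap: 0.39
finger_force: 29.9
row [-0.0009  0.0025  0.0876] [-0.0011 -0.0003 -0.0029] rows pos 2.0 rot 1.0 q6 -0.51 t 8.7
[0.47819181 0.30211951]
row [0.2769 0.1072 0.006 ] [-7.0000e-04 -1.1000e-03 -1.4788e+00] rows pos 6.0 rot 10.0 q6 -0.51 t 8.7
```

```bash
python3 -m creep '0.046 0.018 0 0 0 -0.148 0; 0.092 0.036 0 0 0 -0.296 0; 0.138 0.054 0 0 0 -0.444 0; 0.185 0.072 0 0 0 -0.592 0; 0.231 0.09 0 0 0 -0.74 0; 0.277 0.107 0.006 0 0 -0.888 0; 0.277 0.107 0.006 0 0 -1.036 0; 0.277 0.107 0.006 0 0 -1.184 0; 0.277 0.107 0.006 0 0 -1.332 0; 0.277 0.107 0.006 0 0 -1.479 0'; python3 -m creep '0 0 0 0 0 0 0;0 0 0 0 0 0 0;0 0 0 0 0 0 0'
python3 - <<'E'
from h import *
im,d=grab('top','top2')
blobs('top',im,d,dict(so=(*BL,(185,130,235,210))))
plan(.4782,.3021,.03,.16)
E
```

```text
time: 9.7
eef_pos: [0.4772, 0.3013, 0.0882]
orientation: [-0.083, 0.997, -0.001, -0.002]
contact_force: [0.2, 0.4, -0.1]
finger_gap: 0.386
finger_force: 29.9
time: 10.0
eef_pos: [0.4785, 0.3016, 0.0903]
orientation: [-0.079, 0.997, -0.001, -0.0]
contact_force: [0.5, 0.7, -1.3]
finger_gap: 0.39
finger_force: 29.9
top so z 0.0308 c [400.8 297.8] size [66.9 20.5] ang 9.7 corners [[366.0, 302.0], [370.0, 282.0], [435.0, 293.0], [432.0, 314.0]]
row [0.0004 0.0005 0.0607] [-0.001  -0.0002 -0.0018] rows pos 2.0 rot 1.0 q6 -1.38 t 10.05
```

```bash
python3 -m creep '0 0 0.03 0 0 0 0;0 0 0.06 0 0 0 0;0 0 0.068 0 0 0 0;0 0 0.071 0 0 0 0;0 0 0.072 0 0 0 0;0 0 0.072 0 0 0 0'; python3 -m creep '0 0 0.001 0 0 0 0;0 0 0.001 0 0 0 0;0 0 0.001 0 0 0 0'
```

```text
time: 10.65
eef_pos: [0.4804, 0.3022, 0.0208]
orientation: [-0.08, 0.997, -0.0, 0.002]
contact_force: [-0.6, -0.4, -1.1]
finger_gap: 0.386
finger_force: 29.9
time: 10.95
eef_pos: [0.4795, 0.302, 0.0189]
orientation: [-0.08, 0.997, -0.0, 0.001]
contact_force: [-0.1, 0.0, -1.8]
finger_gap: 0.388
finger_force: 29.9
```

```bash
python3 -m creep '0 0 0.001 0 0 0 0;0 0 0.002 0 0 0 0;0 0 0.002 0 0 0 0;0 0 0.002 0 0 0 0';  python3 -m creep '0 0 0 0 0 0 1;0 0 0 0 0 0 1;0 0 0 0 0 0 1;0 0 0 0 0 0 1;0 0 -0.02 0 0 0 1;0 0 -0.06 0 0 0 1;0 0 -0.1 0 0 0 1;0 0 -0.12 0 0 0 1'
python3 - <<'E'
from h import *
plan(.458,-.305,.12,np.deg2rad(-.6))
E
```

```text
time: 11.35
eef_pos: [0.4792, 0.3018, 0.0163]
orientation: [-0.08, 0.997, -0.0, 0.0]
contact_force: [-0.6, 0.6, -0.9]
finger_gap: 0.386
finger_force: 29.9
time: 12.15
eef_pos: [0.481, 0.3026, 0.1406]
orientation: [-0.08, 0.997, 0.0, 0.003]
contact_force: [0.5, 0.1, -0.5]
finger_gap: 0.999
finger_force: 0.0
row [ 0.1198 -0.5962  0.0196] [0.0009 0.0067 0.1708] rows pos 13.0 rot 2.0 q6 -1.38 t 12.15
```

```bash
python3 -m creep '0.01 -0.049 0 0 0 0.08 1;0.02 -0.098 0 0 0 0.17 1;0.03 -0.147 0 0 0 0.17 1;0.04 -0.196 0 0 0 0.17 1;0.05 -0.245 0 0 0 0.17 1;0.06 -0.294 0 0 0 0.17 1;0.07 -0.343 0 0 0 0.17 1;0.08 -0.392 0 0 0 0.17 1;0.09 -0.441 0 0 0 0.17 1;0.1 -0.49 0 0 0 0.17 1'
python3 -m creep '0.01 -0.05 0 0 0 0 1;0.02 -0.1 0.01 0 0 0 1;0.02 -0.107 0.02 0 0 0 1;0.02 -0.107 0.02 0 0 0 1;0.02 -0.107 0.02 0 0 0 1'
python3 - <<'E'
from h import *
im,d=grab('top','top3')
blobs('top',im,d,dict(so=(*BL,(185,130,235,210))))
g=lambda I,a,b,c,e:cv2.resize(I[b:e,a:c],(400,500),interpolation=cv2.INTER_CUBIC)
cv2.imwrite('pics/crop3.png',g(im,168,120,240,210)[:,:,::-1])
plan(.459,-.3065,.017,0)
E
```

```text
time: 13.15
eef_pos: [0.4581, -0.1998, 0.137]
orientation: [0.005, 1.0, -0.001, 0.001]
contact_force: [-0.2, 1.6, 0.3]
finger_gap: 1.001
finger_force: 0.0
time: 13.65
eef_pos: [0.4375, -0.3031, 0.1163]
orientation: [0.005, 1.0, 0.0, 0.0]
contact_force: [-0.5, 0.7, -0.5]
finger_gap: 0.998
finger_force: 0.0
top so z 0.0308 c [441.4 295.4] size [146.2  37.4] ang 9.1 corners [[366.0, 302.0], [372.0, 265.0], [517.0, 288.0], [511.0, 325.0]]
row [-0.0211 -0.0034  0.0998] [ 0.0002  0.001  -0.0083] rows pos 3.0 rot 1.0 q6 -2.4 t 13.7
```

View pics/crop3.png

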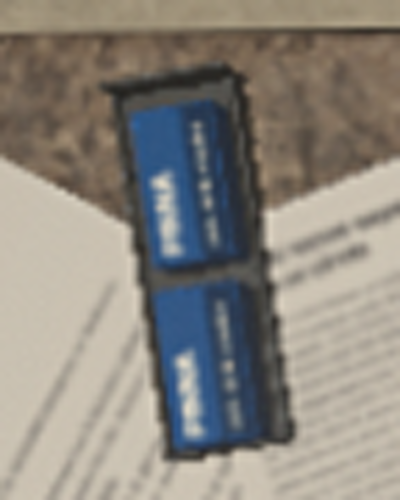

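The narrow lane now holds both staples cartons flat, the front one (crop 210,365) at the lip and the back one (185,185) behind it. On to the clips.

```bash
python3 -m creep '-0.021 -0.003 0 0 0 -0.008 1;-0.021 -0.003 0.045 0 0 -0.008 1;-0.021 -0.003 0.08 0 0 -0.008 1;-0.021 -0.003 0.097 0 0 -0.008 1;-0.021 -0.003 0.097 0 0 -0.008 1;-0.021 -0.003 0.097 0 0 -0.008 0.7;-0.021 -0.003 0.097 0 0 -0.008 0.7'
python3 - <<'E'
from h import *
plan(.459,-.3065,.017,0)
E
```

```text
time: 14.4
eef_pos: [0.46, -0.3083, 0.0218]
orientation: [0.0, 1.0, -0.002, 0.002]
contact_force: [-0.0, 0.5, 1.0]
finger_gap: 0.848
finger_force: 0.0
row [0.001  0.0018 0.0048] [-0.0031  0.0036 -0.0008] rows pos 1.0 rot 1.0 q6 -2.38 t 14.4
```

```bash
python3 -m creep '0 0.002 0.004 0 0 0 0;0 0.002 0.004 0 0 0 0;0 0.002 0.004 0 0 0 0;0 0.002 0.004 0 0 0 0;0 0.002 0.004 0 0 0 0;0 0.002 0.004 0 0 0 0;0 0.002 0.004 0 0 0 0'
python3 - <<'E'
from h import *
plan(.40,-.306,.0185,0.003)
E
```

```text
time: 15.1
eef_pos: [0.4587, -0.3059, 0.0161]
orientation: [0.001, 1.0, -0.0, 0.001]
contact_force: [-0.7, 0.1, 2.9]
finger_gap: 0.539
finger_force: 30.0
row [ 0.0587 -0.0002 -0.0025] [-0.0009  0.0014 -0.0048] rows pos 2.0 rot 1.0 q6 -2.38 t 15.1
```

```bash
python3 -m creep '0 0 -0.001 0 0 0 0;0.03 0 -0.001 0 0 -0.005 0;0.055 0 -0.001 0 0 -0.005 0;0.06 0 -0.001 0 0 -0.005 0;0.06 0 -0.001 0 0 -0.005 0;0.06 0 -0.001 0 0 -0.005 0'; python3 -m creep '0.002 0 0 0 0 0 0; 0.003 0 0 0 0 0 0; 0.003 0 0 0 0 0 0';python3 -m creep '0.002 0 0 0 0 0 0; 0.002 0 0 0 0 0 0; 0.002 0 0 0 0 0 0'
```

```text
time: 15.7
eef_pos: [0.3992, -0.3058, 0.0167]
orientation: [-0.002, 1.0, -0.0, 0.001]
contact_force: [0.8, -0.3, -0.7]
finger_gap: 0.54
finger_force: 30.0
time: 16.0
eef_pos: [0.3958, -0.3056, 0.0166]
orientation: [-0.002, 1.0, -0.0, 0.001]
contact_force: [-0.6, 1.3, -1.1]
finger_gap: 0.536
finger_force: 30.0
time: 16.3
eef_pos: [0.3936, -0.3057, 0.0167]
orientation: [-0.002, 1.0, -0.0, 0.001]
contact_force: [0.0, -0.2, -0.4]
finger_gap: 0.544
finger_force: 30.0
```

```bash
python3 -m creep '0.001 0 0 0 0 0 0; 0.002 0 0 0 0 0 0; 0.002 0 0 0 0 0 0';python3 -m creep '0.002 0 0 0 0 0 0; 0.002 0 0 0 0 0 0; 0.002 0 0 0 0 0 0'
```

```text
time: 16.6
eef_pos: [0.3923, -0.3058, 0.0169]
orientation: [-0.001, 1.0, -0.001, 0.002]
contact_force: [4.5, 0.2, -0.8]
finger_gap: 0.539
finger_force: 30.0
time: 16.9
eef_pos: [0.3921, -0.3059, 0.0173]
orientation: [-0.001, 1.0, -0.001, 0.003]
contact_force: [10.4, 1.3, -3.3]
finger_gap: 0.541
finger_force: 30.0
```

```bash
python3 -m creep '-0.001 0 0.001 0 0 0 0; -0.001 0 0.001 0 0 0 0; -0.001 0 0.001 0 0 0 1; -0.001 0 0.001 0 0 0 1; -0.001 0 0.001 0 0 0 1; -0.001 0 0.001 0 0 0 1; -0.001 0 -0.02 0 0 0 1; 0 0 -0.07 0 0 0 1;0 0 -0.11 0 0 0 1;0 0 -0.12 0 0 0 1'; python3 - <<'E'
from h import *
plan(.455,.1555,.1,np.deg2rad(56.2))
E
```

```text
time: 17.9
eef_pos: [0.3913, -0.3082, 0.1418]
orientation: [-0.002, 1.0, -0.004, 0.003]
contact_force: [-0.1, -0.2, -0.8]
finger_gap: 0.996
finger_force: 0.0
row [-0.065   0.4638  0.0386] [-0.0102  0.002  -0.9777] rows pos 10.0 rot 7.0 q6 -2.48 t 17.9
```

```bash
python3 -m creep '-0.007 0.049 0 0 0 -0.14 1;-0.014 0.098 0 0 0 -0.28 1;-0.021 0.147 0 0 0 -0.42 1;-0.028 0.196 0 0 0 -0.56 1;-0.035 0.245 0 0 0 -0.7 1;-0.042 0.294 0 0 0 -0.84 1;-0.049 0.343 0 0 0 -0.978 1;-0.056 0.392 0.01 0 0 -0.978 1;-0.06 0.44 0.02 0 0 -0.978 1;-0.065 0.464 0.039 -0.01 0.002 -0.978 1'; python3 -m creep '0 0 0 0 0 0 1;0 0 0 0 0 0 1;0 0 0 0 0 0 1'
python3 - <<'E'
from h import *
im,d=grab('top','top4')
blobs('top',im,d,dict(co=(*OR,(435,130,475,215))))
plan(.455,.1555,.0085,np.deg2rad(56.2))
E
```

```text
time: 18.9
eef_pos: [0.4528, 0.162, 0.0971]
orientation: [-0.473, 0.881, 0.004, -0.0]
contact_force: [0.4, -0.1, -0.5]
finger_gap: 1.002
finger_force: 0.0
time: 19.2
eef_pos: [0.4532, 0.1577, 0.0977]
orientation: [-0.471, 0.882, 0.004, -0.001]
contact_force: [-0.1, 0.2, -0.1]
finger_gap: 0.999
finger_force: 0.0
top co z 0.0287 c [ 389.8 -312. ] size [70.8 75.9] ang 89.2 corners [[351.0, -347.0], [427.0, -348.0], [428.0, -277.0], [352.0, -276.0]]
row [ 0.0011 -0.0031  0.0894] [ 0.0072  0.0032 -0.0012] rows pos 2.0 rot 1.0 q6 -2.48 t 19.25
```

```bash
python3 -m creep '0.001 -0.003 0.04 0.007 0.003 0 1;0.001 -0.003 0.07 0.007 0.003 0 1;0.001 -0.003 0.086 0.007 0.003 0 1;0.001 -0.003 0.088 0.007 0.003 0 1;0.001 -0.003 0.088 0.007 0.003 0 1;0.001 -0.003 0.088 0.007 0.003 0 0.7;0.001 -0.003 0.088 0.007 0.003 0 0.7;0.001 -0.003 0.088 0.007 0.003 0 0.7'
python3 - <<'E'
from h import *
plan(.455,.1555,.0085,np.deg2rad(56.2))
E
```

```text
time: 20.05
eef_pos: [0.4553, 0.1567, 0.0104]
orientation: [-0.471, 0.882, 0.0, 0.001]
contact_force: [-0.3, 0.2, -0.3]
finger_gap: 0.76
finger_force: 0.0
row [ 0.0012 -0.0004  0.0019] [-0.0004  0.0011  0.0003] rows pos 1.0 rot 1.0 q6 -2.47 t 20.05
```

```bash
python3 -m creep '0.001 0 0.002 0 0 0 0;0.001 0 0.002 0 0 0 0;0.001 0 0.002 0 0 0 0;0.001 0 0.002 0 0 0 0;0.001 0 0.002 0 0 0 0;0.001 0 0.002 0 0 0 0;0.001 0 0.002 0 0 0 0'; python3 -m creep '0 0 0 0 0 0 0;0 0 -0.04 0 0 0 0;0 0 -0.08 0 0 0 0;0 0 -0.1 0 0 0 0;0 0 -0.1 0 0 0 0;0 0 -0.1 0 0 0 0'
python3 - <<'E'
from h import *
plan(.473,-.3055,.1,0.003)
E
```

```text
time: 20.75
eef_pos: [0.4539, 0.1559, 0.0074]
orientation: [-0.471, 0.882, 0.0, -0.0]
contact_force: [0.1, 0.1, -1.1]
finger_gap: 0.543
finger_force: 30.0
time: 21.35
eef_pos: [0.4537, 0.1558, 0.1068]
orientation: [-0.471, 0.882, 0.001, -0.0]
contact_force: [-0.2, 0.1, -0.4]
finger_gap: 0.541
finger_force: 30.0
row [ 0.3727 -0.2725  0.0065] [ 0.0011 -0.001   0.9782] rows pos 10.0 rot 7.0 q6 -2.47 t 21.35
```

```bash
python3 -m creep '0.038 -0.028 0 0 0 0.1 0;0.076 -0.056 0 0 0 0.2 0;0.114 -0.084 0 0 0 0.3 0;0.152 -0.112 0 0 0 0.4 0;0.19 -0.14 0 0 0 0.5 0;0.228 -0.168 0 0 0 0.6 0;0.266 -0.196 0 0 0 0.7 0;0.304 -0.224 0 0 0 0.8 0;0.342 -0.25 0 0 0 0.9 0;0.373 -0.2725 0.0065 0 0 0.978 0'; python3 -m creep '0 0 0 0 0 0 0;0 0 0 0 0 0 0;0 0 0 0 0 0 0'
python3 - <<'E'
from h import *
plan(.473,-.3055,.016,0.003)
E
```

```text
time: 22.35
eef_pos: [0.472, -0.3077, 0.0987]
orientation: [0.001, 1.0, 0.001, -0.001]
contact_force: [0.1, -0.3, 0.1]
finger_gap: 0.54
finger_force: 30.0
time: 22.65
eef_pos: [0.4724, -0.3039, 0.0991]
orientation: [-0.002, 1.0, 0.002, -0.001]
contact_force: [-1.1, 0.5, 0.6]
finger_gap: 0.54
finger_force: 30.0
row [-0.0008 -0.0019  0.0831] [ 0.0031 -0.003   0.0015] rows pos 2.0 rot 1.0 q6 -2.36 t 22.65
```

```bash
python3 -m creep '-0.001 -0.002 0.03 0.003 -0.003 0 0;-0.001 -0.002 0.06 0.003 -0.003 0 0;-0.001 -0.002 0.075 0.003 -0.003 0 0;-0.001 -0.002 0.079 0.003 -0.003 0 0;-0.001 -0.002 0.079 0.003 -0.003 0 0;-0.001 -0.002 0.079 0.003 -0.003 0 0'
python3 -m creep '0 0 0.001 0 0 0 0;0 0 0.001 0 0 0 0;0 0 0.001 0 0 0 0'
```

```text
time: 23.25
eef_pos: [0.475, -0.3082, 0.0231]
orientation: [-0.002, 1.0, -0.002, 0.002]
contact_force: [-0.3, 0.2, 0.3]
finger_gap: 0.537
finger_force: 30.0
time: 23.55
eef_pos: [0.4743, -0.308, 0.0212]
orientation: [-0.002, 1.0, -0.002, 0.001]
contact_force: [-1.2, -0.4, -0.7]
finger_gap: 0.543
finger_force: 30.0
```

```bash
python3 -m creep '0 0.002 0.002 0 0 0 0;0 0.002 0.003 0 0 0 0;0 0.002 0.003 0 0 0 0;0 0.002 0.003 0 0 0 0'; python3 -m creep '0 0 0.001 0 0 0 0;0 0 0.001 0 0 0 0;0 0 0.001 0 0 0 0'
```

```text
time: 23.95
eef_pos: [0.474, -0.3056, 0.0176]
orientation: [-0.002, 1.0, -0.001, 0.001]
contact_force: [-0.4, 0.2, -0.8]
finger_gap: 0.543
finger_force: 30.0
time: 24.25
eef_pos: [0.474, -0.3057, 0.0166]
orientation: [-0.002, 1.0, -0.001, 0.001]
contact_force: [0.3, -0.3, -0.3]
finger_gap: 0.541
finger_force: 30.0
```

```bash
python3 -m creep '0 0 0.001 0 0 0 0;0 0 0.001 0 0 0 0;0 0 0.001 0 0 0 0;0 0 0.001 0 0 0 1;0 0 0.001 0 0 0 1;0 0 0.001 0 0 0 1;0 0 0.001 0 0 0 1;0 0 -0.02 0 0 0 1;0 0 -0.06 0 0 0 1;0 0 -0.1 0 0 0 1'; python3 -m creep '0 0.05 -0.03 0 0 0 1;0 0.1 -0.04 0 0 0 1;0 0.15 -0.04 0 0 0 1;0 0.2 -0.04 0 0 0 1;0 0.25 -0.04 0 0 0 1;0 0.3 -0.04 0 0 0 1;0 0.3 -0.04 0 0 0 1;0 0.3 -0.04 0 0 0 1'
python3 - <<'E'
from h import *
im,d=grab('top','top5'); ims,ds=grab('scene','scene5')
g=lambda I,a,b,c,e:cv2.resize(I[b:e,a:c],(400,500),interpolation=cv2.INTER_CUBIC)
cv2.imwrite('pics/crop5.png',np.hstack([g(im,168,120,240,210),g(im,418,120,490,210)])[:,:,::-1])
E
```

```text
time: 25.25
eef_pos: [0.4732, -0.3048, 0.1171]
orientation: [-0.002, 1.0, -0.0, 0.0]
contact_force: [0.8, -1.6, -0.8]
finger_gap: 1.002
finger_force: 0.0
time: 26.05
eef_pos: [0.4727, -0.0042, 0.156]
orientation: [-0.003, 1.0, -0.001, 0.001]
contact_force: [-0.2, -0.9, 0.3]
finger_gap: 1.003
finger_force: 0.0
```

View pics/crop5.png

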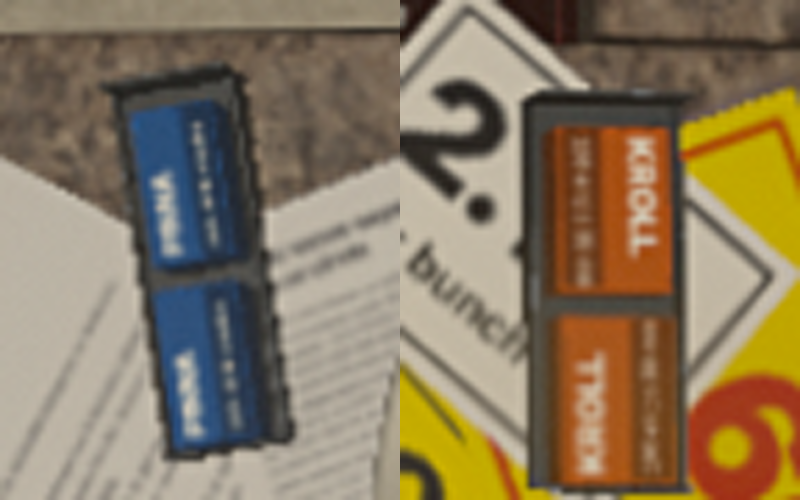

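View pics/scene5.png

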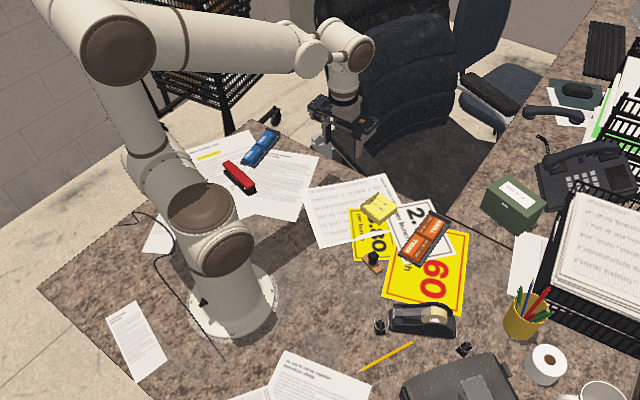

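Both lanes hold two flat cartons in line, with the front clips at crop (605,400), the back ones at (610,210), and the staples as before. The bystanders have not moved and the gripper is clear, so I hand in.

```bash
python3 -c "
from station import workorder; print(workorder.job_done())"
```

```text
the job is handed in; nothing more can be done
None
```

Both lanes are restocked first in, first out: the old cartons are against the front lips and the new ones lie flat behind them. The job was handed in at about 26 s, with the note block, stapler and stamp left where they were.

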